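# Mount the rotor on the bench centrifuge's splined drive and shut the lid

## Robot

A 6-joint arm with a two-finger parallel gripper is mounted at the origin on a cart in front of the work surface, level with it; the furniture and walls round the work are solid. World frame = base frame: x ahead of the robot, y to its left, z up, the work surface at z = 0. Lengths are in m, angles in rad, forces in N, time in s.
With the tool pointing down it reaches from about 0.35 to 0.925 m from the base axis. Payload 6.4 kg.
Tool frame: the origin (TCP) lies between the finger pads; the fingertips stand 14 mm ahead of it and the grasp point (between the pads) lies 5 mm behind it; z points along the fingers, y is the line along which they close (so a half turn about z gives the same grasp; the last joint's range is limited). The gripper opens to 94 mm and grips with 3 to 60 N. Pads are 16 mm wide; open, the fingers measure 119 mm over their backs; the gripper's body (75 mm by 177 mm) begins 78 mm behind the grasp point.
Start: joints at [-1.341, 0.245, 1.558, -0, 1.339, -0.174], TCP at [0.255, -0.598, 0.219] pointing down, gripper open.
Joint ranges: [-3.13, 3.13], [-1.02, 2.26], [0.13, 2.54], [-0.95, 4.09], [0.21, 2.88], [-2.74, 2.74]. Speed limits (rad/s): [2.57, 2.57, 3.14, 3.14, 3.14, 3.14].

## Interface

Orientations are given as a rotation vector (axis times angle).
In Python, from station import robot gives the robot as it stands.
- The arm moves only by the tool drive_tool, never from a script. Its argument "moves" is a list that holds one entry, the list of rows, each a list of 6 numbers: the shift along the tool's x, y, z in units of 30 mm (1.0 is 30 mm), then the turn, a rotation vector about the tool's x, y, z in rad. In form: [[[tx, ty, tz, rx, ry, rz], ...]]. A call has 1 to 20 rows; each row shifts and turns the commanded pose from where the row before left it, along the tool's axes as they then stand; what a row does not reach is not made up. A row lasts 1/12 s, in which the tool goes at most 41.7 mm and 7.16 degrees, less where a joint would pass 70% of its speed; a pose out of reach is approached as far as the arm can. A call is refused whole if a number of a shift passes 1 or a number of a turn 0.125, either way. A call with a gripper value outside its range is refused whole. "claw" is the opening, from 0 (shut) to 1 (fully open), set as the call begins (left out, the last holds). The fingers move at their own pace and stop on an object; "grip_force" is the grip in N (left out, the last holds). Time passes only in rows, so rows that do not move let the fingers close. It gives the time, the measured TCP pose, the force, the opening and the grip force at its end, in the units of the state.
- robot.read_state(): the state, without advancing time (a new reading comes with each control period).
- robot.snapshot(name): name is "side" or "top" or "wrist"; returns a dict with "image" (400x640x3 uint8, blue, green, red), "fov_y" (degrees; the focal length in pixels is half the picture's height over the tangent of half this angle, whatever the lens; pixels are square), "cx", "cy" (the principal point, pixels), "rvec" (rotation vector, rad) and "tvec" (3), from world to camera coordinates, as OpenCV has them; the wrist camera has in their place "mount" (4x4, takes a point from camera to tool coordinates, whose origin is the TCP and whose axes are the flange's). Camera axes: x right, y down, z forward; pixel columns grow to the right and rows downward; lengths in m; the calibration is good to about 2 mm. A picture is of the moment at which its call begins: read the wrist's pose just before it. There is no depth.
- robot.job_done(): hands the job in; it is judged then, once.
Trained networks look in a picture, given as the dict that the camera call returned (one of the last four; its "shot" number tells which), for a name from the list of things; names that differ only in an ending like _2 or _b are one class to them, and where a whole thing is asked for, a point or a joint stands for the part that bears it (a point fixed in the world has none). Each returns a list of dicts, best first, with "score" (0 to 1); they miss things now and then, are a little off and sometimes report something else, mostly with a low value. They report only what shows in the picture. A call takes as long as a camera call. They do not tell look-alikes from the thing itself.
- robot.spot_in(picture, label): "rect" ([left, top, width, height] in pixels, round what is visible of it).
- robot.place_of(picture, label): "location" ([column, row] in pixels: a listed point, or the origin of a listed thing).
The state is a dict: "time_s": time; "joint_pos": joint angles; "qvel": joint speeds; "tau": joint torques, N m; "ee_pos": TCP position; "ee_rot": TCP orientation; "force": force on the tool from outside, world axes, zero at the start; "moment": the same for the moment, N m; "finger_gap": finger opening in m; "grip_force": force on a finger pad.
Only numpy, scipy, OpenCV 4.12 (cv2) and the standard library are available. Lean on these libraries where they do the work, as an engineer would, in place of code of your own. Each camera call takes 0.05 s, during which the arm holds its last target. There are 200 camera calls.

## Task

Fit the loose rotor onto the splined drive shaft in the bowl of the small centrifuge: press it down lightly and rock it about its axis until the teeth mesh and it slides fully home on its seat, never forcing it. Then let go and swing the centrifuge's lid gently all the way shut over it, leaving the other things on the bench alone.

Things in the scene. Friction and masses are not known exactly. Their poses are not given: they have to be found in the camera images.
- rotor: the rotor: aluminium angle rotor, 68 mm across, 36 mm high without its knob, eight small dark tube ports in the sloping top; 0.24 to 0.34 kg, loose, standing upright on the bench. Origin: centre of the underside; z up along its axis.
- rotor_knob (a point): on the rotor's axis, 54 mm above its underside: middle of the round black knob to lift and turn it by (22 mm across, from 36 to 68 mm above the underside).
- rotor_bore (a point): centre of the mouth of the bore in the rotor's underside (same point as the rotor's origin): eight inward teeth 4.2 mm wide, tips on a 13 mm radius, from the underside up to 12 mm, in a hole of 18 mm radius and 31 mm depth; one tooth points 22.5 deg from the rotor's x.
- centrifuge: small white bench centrifuge, fixed: 130 mm deep, 124 mm wide, rim 98 mm above the bench, round bowl 96 mm across open at the top (inside it open the fingers by 45 mm at most). Origin: on the bench under the bowl's axis; x points to its back, where the lid is hinged, z up. A white instrument up to 310 mm high stands close on its right.
- drive: the drive, centred in the bowl. Origin: centre of the flat round seat (45 mm across, 40 mm above the bench) on which the rotor's underside must rest; z up along the shaft; the frame does not turn with the shaft. The motor under it stands on rubber: seat, shaft and this origin sink about 0.4 mm per newton of load, at most 6 mm.
- shaft_nose (a point): tip of the drive's steel shaft, 28 mm above the seat: nose tapering from 6.5 mm radius here to 12.2 mm at 20 mm, plain core of 12.2 mm radius below; round it eight straight teeth 4.4 mm wide, out to 17 mm radius, 45 deg apart, from the seat up to 14 mm. So teeth on teeth the rotor's origin stands 14 mm above the drive's, home 0 mm.
- shaft_teeth (a point): middle of the toothed part, 7 mm above the seat. The teeth's angle is unknown (this frame does not turn); they mesh within about 4 deg of true. The shaft turns endlessly against a stiff motor (0.08 N m): under 3 to 6 N a rocked rotor slides over the teeth until they mesh; pushed much harder it drags the shaft round with it. Over 25 N harms the drive.
- lid (a joint): angle of the centrifuge's grey lid with its round clear window, rad: 0 shut, 1.82 to 1.9 at the start (open, leaning back). Its stiff hinge (0.2 N m) holds it where it is left; a push of 2 to 4 N near its free edge moves it: hook its edge from behind and above, then press it down. Behind it, keep clear of the slim shelf post and the brown bottle.
- lid_hinge (a point): middle of the lid's hinge line, at the back of the rim, 55 mm behind the bowl's axis, 100 mm above the bench; it runs along the centrifuge's y. Lid: reaches 116 mm from it, 120 mm wide, 22 mm thick; shut, its flat top is 22 mm above the hinge line and its inside 10 mm above a seated rotor's knob; a rotor standing proud keeps it from shutting.
- lid_lip (a point): middle of the small grey lip (7 mm thick, 46 mm wide) on the lid's free edge, 122 mm from the hinge line; swings with the lid.
- vial_a: bystander: glass sample vial with a black cap, 22 mm across, 58 mm high; leave alone
- vial_b: bystander: glass sample vial with a blue cap, 22 mm across, 58 mm high; leave alone
- amber: bystander: amber dropper bottle, 33 mm across, 63 mm high; leave alone
- dish: bystander: clear glass dish, 64 mm across, 13 mm high; leave alone
- wash: bystander: yellow wash bottle, 70 mm across, 259 mm high; leave alone
- beaker: bystander: glass beaker, 68 mm across, 87 mm high; leave alone
There are look-alikes about, which are no part of the job. What is shaped like the centrifuge but orange is not meant.

How it is judged:
By the outcome, as a careful person would: the job done as asked, in the order asked, and still so for the second after the job is handed in, with the robot touching nothing.
It also fails if it takes over 58 s, if anything falls off the work surface, if the arm or the gripper's body presses on something with over 40 N, if the wrist force passes 120 N, or if a joint passes its speed limit or range.

## Working session

There is one attempt and no reset: what is moved stays moved. The work goes in short steps, Python scripts to look and compute and a tool call to move; the robot and the scene stay as the last step left them, time stands still between calls to the robot, and variables do not carry over. Pictures are saved under pics/ and viewed, at most 10 in all, crops included, and the job is handed in when it is done.

Besides the shell and the picture viewer there is one more tool, called in YAML: its name, and indented under it one key for each argument. drive_tool: Moves the arm, as the interface text tells. Its arguments: {"type":"object","properties":{"moves":{"type":"array","items":{"type":"array","items":{"type":"array","items":{"type":"number"}}}},"claw":{"type":"number"},"grip_force":{"type":"number"}},"required":["moves"]}

```bash
mkdir -p pics; ls; cat > h.py <<'E'
import numpy as np, cv2
from scipy.spatial.transform import Rotation as R
from station import robot
def cam(p, st=None):
    f=p["image"].shape[0]/2/np.tan(np.radians(p["fov_y"])/2)
    K=np.array([[f,0,p["cx"]],[0,f,p["cy"]],[0,0,1.]])
    if "mount" in p:
        T=np.eye(4);T[:3,:3]=R.from_rotvec(st["ee_rot"]).as_matrix();T[:3,3]=st["ee_pos"]
        M=np.linalg.inv(T@np.array(p["mount"]))
        return K,M[:3,:3],M[:3,3]
    return K,R.from_rotvec(np.ravel(p["rvec"])).as_matrix(),np.ravel(p["tvec"])
def ray(c,uv):
    K,Rm,t=c
    return -Rm.T@t, Rm.T@np.linalg.inv(K)@np.array([uv[0],uv[1],1.])
def onz(c,uv,z):
    o,d=ray(c,uv); return o+d*(z-o[2])/d[2]
def tri(obs):
    A=np.zeros((3,3));b=np.zeros(3)
    for c,uv in obs:
        o,d=ray(c,uv);d=d/np.linalg.norm(d);P=np.eye(3)-np.outer(d,d);A+=P;b+=P@o
    x=np.linalg.solve(A,b)
    return x,[float(np.linalg.norm(proj(c,x)-uv)) for c,uv in obs]
def proj(c,X):
    K,Rm,t=c; q=K@(Rm@np.array(X)+t); return q[:2]/q[2]
E
python3 - <<'E'
from h import *
np.set_printoptions(precision=4,suppress=True)
names="rotor rotor_knob rotor_bore centrifuge drive shaft_nose lid lid_hinge lid_lip vial_a amber dish wash beaker".split()
ims=[]
for n in("side","top"):
    p=robot.snapshot(n);cv2.imwrite(f"pics/{n}0.png",p["image"]);c=cam(p)
    print(n,p["fov_y"],-c[1].T@c[2])
    for k in names:
        try:
            a=robot.place_of(p,k);print(k,[(np.round(x["location"]).astype(int).tolist(),round(x["score"],2)) for x in a[:4]],end=" ")
        except Exception as e:print(k,e)
        if k in("rotor","centrifuge"):print([(np.round(x["rect"]).astype(int).tolist(),round(x["score"],2)) for x in robot.spot_in(p,k)[:4]],end="")
        print()
print(robot.read_state())
E
```

```text
pics
side 47.136491906590315 [0.4387 1.1497 0.5998]
rotor [([389, 274], 0.96)] []
rotor_knob [([399, 249], 0.74)] 
rotor_bore [([394, 270], 0.63), ([376, 300], 0.28)] 
centrifuge [([315, 271], 0.79)] [([258, 182, 91, 104], 0.97), ([421, 240, 15, 27], 0.3)]
drive [] 
shaft_nose [([262, 189], 0.19)] 
lid it knows: amber, beaker, centrifuge, dish, drive, lid_hinge, lid_lip, rotor, rotor_bore, rotor_knob, shaft_nose, shaft_teeth, vial, wash

lid_hinge [([288, 233], 0.7), ([377, 300], 0.39)] 
lid_lip [([263, 190], 0.55)] 
vial_a [([377, 299], 0.67)] 
amber [([426, 265], 0.73)] 
dish [([434, 291], 0.79)] 
wash [([230, 223], 0.84), ([434, 291], 0.67)] 
beaker [] 
top 43.07244085333454 [0.3679 0.1618 1.3587]
rotor [] [([249, 257, 27, 27], 0.58)]
rotor_knob [([258, 270], 0.75), ([260, 270], 0.54)] 
rotor_bore [([262, 269], 0.83), ([265, 204], 0.27)] 
centrifuge [([423, 141], 0.97), ([265, 202], 0.62)] [([396, 101, 64, 66], 0.78), ([218, 144, 79, 88], 0.73), ([220, 284, 26, 28], 0.24)]
drive [([264, 202], 0.46)] 
shaft_nose [([265, 201], 0.47)] 
lid it knows: amber, beaker, centrifuge, dish, d
[... 152 characters left out ...]
179], 0.64)] 
lid_lip [([447, 151], 0.82), ([244, 155], 0.66)] 
vial_a [([217, 258], 0.64), ([227, 252], 0.38)] 
amber [([278, 299], 0.68)] 
dish [([232, 295], 0.61), ([276, 300], 0.2)] 
wash [] 
beaker [([290, 128], 0.75)] 
{'time_s': 1.6, 'joint_pos': array([-1.3411,  0.2451,  1.5578, -0.    ,  1.3387, -0.1741]), 'qvel': array([-0.0001, -0.0006,  0.0003,  0.0014, -0.0011,  0.0012]), 'tau': array([  0.0007, -41.5826, -31.4866,   0.0685,   0.0289,  -0.    ]), 'ee_pos': array([ 0.2554, -0.5978,  0.2195]), 'ee_rot': array([ 3.0777,  0.6299, -0.    ]), 'force': array([ 0.2598, -0.0612, -0.772 ]), 'moment': array([-0.0089, -0.0139,  0.0003]), 'grip_force': 0.0, 'finger_gap': 0.09377544793768765}
```

```bash
python3 - <<'E'
import cv2
a=cv2.imread("pics/side0.png")[130:330,200:480];b=cv2.imread("pics/top0.png")[80:330,180:480]
cv2.imwrite("pics/s1.png",cv2.resize(a,None,fx=2.85,fy=2.85,interpolation=2));cv2.imwrite("pics/t1.png",cv2.resize(b,(720,600),interpolation=2))
E
```

```text
(no output)
```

View pics/s1.png

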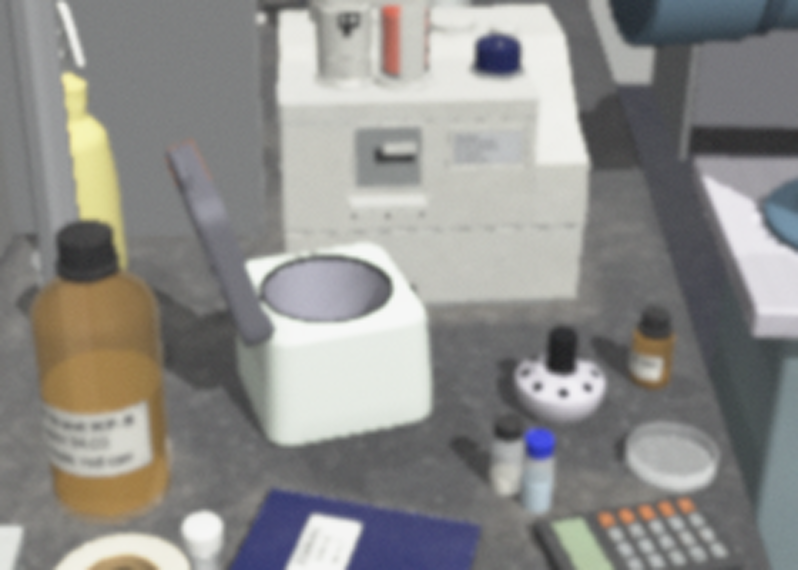

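View pics/t1.png

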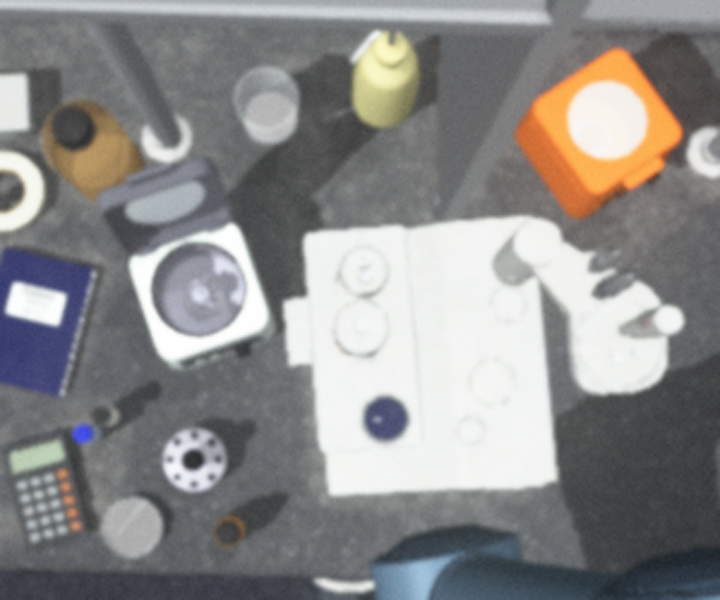

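The side view shows the rotor with its knob at about (397,247). The white centrifuge has its lid leaning back, bowl rim at about (314,231). In the top view, two bodies could be the centrifuge: white at (262,200), orange at (423,141). The white one fits the description, with its bowl open, the instrument on its right and the post and brown bottle behind; the crop confirms it. There is only one rotor, at (260,271). The navy knob on the instrument is a look-alike.

```bash
python3 - <<'E'
from h import *
np.set_printoptions(precision=4,suppress=True)
s=cam(robot.snapshot("side"));t=cam(robot.snapshot("top"))
print("knob",tri([(s,(398.,249)),(t,(259,270))]), onz(t,(259,270),.06))
print("rotor base",onz(s,(389,274),0), onz(t,(262,269),0))
print("rim",tri([(s,(314.4,230.7)),(t,(262.5,200.4))]),onz(t,(262.5,200.4),.098))
print("nose",onz(t,(265,201.5),.068))
print("hinge t",onz(t,(258,179),.1),"s",onz(s,(288,233),.1))
print("lip",tri([(s,(263,190)),(t,(244,155))]))
print("post", onz(t,(180+165/2.4,80+138/2.4),0.0),"bottle",onz(t,(180+75/2.4,80+130/2.4),.17))
P=[onz(t,(180+x/2.4,80+y/2.4),.098) for x,y in((132,262),(175,365),(272,328),(235,228))]
print("corners",P)
print("instr corners", [onz(t,(180+x/2.4,80+y/2.4),.15) for x,y in((305,235),(330,495))])
print("vials",onz(s,(200+508/2.85,130+425/2.85),.058),onz(s,(200+539/2.85,130+440/2.85),.058),"dish",onz(t,(235,299),0.01),"amber",onz(t,(276,301),.063))
E
```

```text
knob (array([0.3327, 0.3112, 0.0607]), [1.0631418675939004, 0.8949481415665379]) [0.3349 0.311  0.06  ]
rotor base [0.3466 0.3187 0.    ] [0.3362 0.31   0.    ]
rim (array([0.5096, 0.3049, 0.0973]), [0.3255808677131027, 0.27882597482775967]) [0.5088 0.3048 0.098 ]
nose [0.5095 0.3017 0.068 ]
hinge t [0.5623 0.318  0.1   ] s [0.5651 0.3215 0.1   ]
lip (array([0.6044, 0.3396, 0.2081]), [1.8729129560117812, 1.6032166689374812])
post [0.6917 0.3603 0.    ] bottle [0.6568 0.4255 0.17  ]
corners [array([0.5352, 0.3749, 0.098 ]), array([0.4289, 0.3255, 0.098 ]), array([0.4701, 0.2263, 0.098 ]), array([0.5742, 0.2686, 0.098 ])]
instr corners [array([0.5606, 0.1936, 0.15  ]), array([0.303 , 0.1613, 0.15  ])]
vials [0.3775 0.417  0.058 ] [0.3575 0.4327 0.058 ] dish [0.2564 0.3766 0.01  ] amber [0.2587 0.2647 0.063 ]
```

drive_tool:
  moves:
    - [[0,0,-1,0,0,0],[0,0,-1,0,0,0],[0,0,-1,0,0,0],[0,0,-1,0,0,0],[0,0,-1,0,0,0],[0,0,-1,0,0,0],[0,0,-1,0,0,0],[0.95,-0.5,0,0,0,0],[0.95,-0.5,0,0,0,0],[0.95,-0.5,0,0,0,0],[0.95,-0.5,0,0,0,0],[0.95,-0.5,0,0,0,0],[0.95,-0.5,0,0,0,0],[0.95,-0.5,0,0,0,0],[0.95,-0.5,0,0,0,0],[0.95,-0.5,0,0,0,0],[0.95,-0.5,0,0,0,0],[0.95,-0.5,0,0,0,0],[0.95,-0.5,0,0,0,0]]

```text
time_s: 3.28
ee_pos: [0.4999, -0.2964, 0.4296]
ee_rot: [3.078, 0.63, 0.0]
force: [0.7, 0.3, -0.5]
finger_gap: 0.094
grip_force: 0.0
```

```bash
python3 - <<'E'
from h import *
np.set_printoptions(precision=4,suppress=True)
st=robot.read_state();p=robot.snapshot("wrist");print(st["ee_pos"],st["ee_rot"],st["joint_pos"]);print(np.array(p["mount"]),p["fov_y"])
s=cam(robot.snapshot("side"))
# instrument heights: left face y~.19
for uv in((280,105),(285,300),(540,95),(355,200),(570,20)):
    o,d=ray(s,(200+uv[0]/2.85,130+uv[1]/2.85));print(uv,[o+d*(y-o[1])/d[1] for y in(.19,)])
E
```

```text
[ 0.4999 -0.2964  0.4296] [3.0775 0.6299 0.0003] [-0.7301 -0.0061  1.4569 -0.      1.6905  0.4369]
[[ 0.0008 -0.9644 -0.2646  0.0768]
 [ 1.      0.0007  0.0007  0.0007]
 [-0.0005 -0.2646  0.9644 -0.1646]
 [ 0.      0.      0.      1.    ]] 64.50391535193467
(280, 105) [array([0.5543, 0.19  , 0.1966])]
(285, 300) [array([0.5557, 0.19  , 0.015 ])]
(540, 95) [array([0.3489, 0.19  , 0.2088])]
(355, 200) [array([0.4948, 0.19  , 0.113 ])]
(570, 20) [array([0.3299, 0.19  , 0.2707])]
```

drive_tool:
  moves:
    - [[0.4,-0.94,0,0,0,0],[0.4,-0.94,0,0,0,0],[0.4,-0.94,0,0,0,0],[0.4,-0.94,0,0,0,0],[0.4,-0.94,0,0,0,0],[0.4,-0.94,0,0,0,0],[0.4,-0.94,0,0,0,0],[0.4,-0.94,0,0,0,0],[0.4,-0.94,0,0,0,0],[0.4,-0.94,0,0,0,0],[0.4,-0.94,0,0,0,0],[0.4,-0.94,0,0,0,0],[0.4,-0.94,0,0,0,0],[0.4,-0.94,0,0,0,0],[0.4,-0.94,0,0,0,0],[0.4,-0.94,0,0,0,0],[0.4,-0.94,0,0,0,0],[0.4,-0.94,0,0,0,0]]

```text
time_s: 4.88
ee_pos: [0.4985, 0.2545, 0.4295]
ee_rot: [3.078, 0.629, 0.0]
force: [0.6, 0.1, 0.5]
finger_gap: 0.0941
grip_force: 0.0
```

drive_tool:
  moves:
    - [[0,0,0,0,0,-0.122],[0,0,0,0,0,-0.122],[0,0,0,0,0,-0.122],[0,0,0,0,0,-0.122],[0,0,0,0,0,-0.122],[0,0,0,0,0,-0.122],[0,0,0,0,0,-0.122],[0,0,0,0,0,-0.122],[0,0,0,0,0,-0.122],[0,0,0,0,0,-0.122],[0,0,0,0,0,-0.122],[0,0,0,0,0,-0.122],[0,0,0,0,0,-0.122],[0,0,0,0,0,-0.122],[0,0,0,0,0,-0.122],[0,0,0,0,0,-0.122],[0,0,0,0,0,-0.122],[0,0,0,0,0,-0.122],[0,0,0,0,0,-0.122],[0,0,0,0,0,-0.122]]

```text
time_s: 6.55
ee_pos: [0.4988, 0.2529, 0.4295]
ee_rot: [0.458, 3.108, -0.0]
force: [-0.3, -0.3, 0.3]
finger_gap: 0.0941
grip_force: 0.0
```

drive_tool:
  moves:
    - [[0,0,0,0,0,-0.12],[0,0,0,0,0,-0.12],[0,0,0,0,0,-0.12],[0,0,0,0,0,-0.12],[0,0,0,0,0,-0.12],[0,0,0,0,0,-0.1],[0,0,0,0,0,0],[0,0,0,0,0,0]]

```text
time_s: 7.22
ee_pos: [0.4986, 0.2532, 0.4295]
ee_rot: [0.622, -3.079, 0.0]
force: [0.6, 0.5, -0.4]
finger_gap: 0.0941
grip_force: 0.0
```

```bash
python3 - <<'E'
from h import *
np.set_printoptions(precision=4,suppress=True)
st=robot.read_state();p=robot.snapshot("wrist");print(st["ee_pos"],st["ee_rot"],st["joint_pos"]);cv2.imwrite("pics/w1.png",p["image"]);c=cam(p,st)
for k,z in dict(shaft_nose=.068,shaft_teeth=.047,drive=.04,centrifuge=0,lid_hinge=.1,lid_lip=.2,rotor=0,rotor_knob=.054).items():
    for a in robot.place_of(p,k)[:2]:print(k,round(a["score"],2),np.round(a["location"]),onz(c,a["location"],z))
E
```

```text
[0.4986 0.2532 0.4295] [ 0.6222 -3.0793  0.0003] [ 0.2671 -0.0592  1.509  -0.0002  1.6918 -1.7024]
shaft_nose 0.93 [344. 188.] [0.5177 0.3045 0.068 ]
shaft_teeth 0.87 [347. 179.] [0.505  0.3068 0.047 ]
shaft_teeth 0.58 [341. 177.] [0.5058 0.2962 0.047 ]
drive 0.76 [347. 181.] [0.5081 0.3092 0.04  ]
centrifuge 0.86 [339. 177.] [0.5139 0.2978 0.    ]
centrifuge 0.8 [102. 187.] [ 0.7077 -0.1132  0.    ]
lid_hinge 0.62 [345. 221.] [0.5617 0.3235 0.1   ]
lid_hinge 0.41 [274. 257.] [0.6672 0.24   0.1   ]
lid_lip 0.72 [350. 286.] [0.6189 0.3487 0.2   ]
lid_lip 0.63 [ 32. 156.] [ 0.6078 -0.0875  0.2   ]
rotor 0.66 [390.  84.] [0.3268 0.3127 0.    ]
rotor 0.59 [389.  88.] [0.3339 0.316  0.    ]
rotor_knob 0.67 [393.  82.] [0.3311 0.3085 0.054 ]
```

View pics/w1.png

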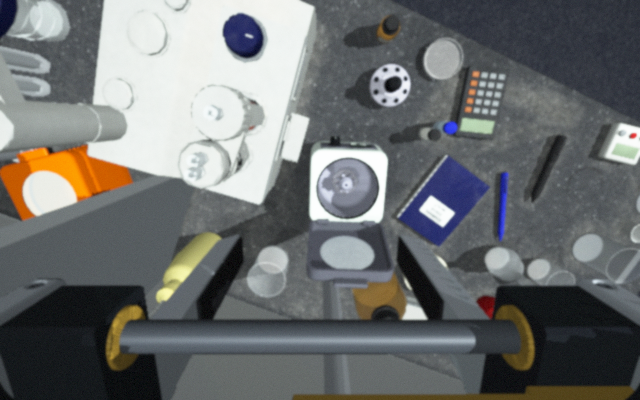

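The wrist view shows the bowl with the shaft at about (347,187), the rotor at (390,85), and the lid behind the bowl. I'll go above the rotor for a closer look.

drive_tool:
  moves:
    - [[0.433,0.392,0.765,0,0,0],[0.433,0.392,0.765,0,0,0],[0.433,0.392,0.765,0,0,0],[0.433,0.392,0.765,0,0,0],[0.433,0.392,0.765,0,0,0],[0.433,0.392,0.765,0,0,0],[0.433,0.392,0.765,0,0,0],[0.433,0.392,0.765,0,0,0],[0.433,0.392,0.765,0,0,0],[0.433,0.392,0.765,0,0,0],[0,0,0,0,0,0],[0,0,0,0,0,0]]

```text
time_s: 8.67
ee_pos: [0.3322, 0.311, 0.1995]
ee_rot: [0.629, -3.076, 0.001]
force: [-0.4, 0.9, 1.2]
finger_gap: 0.0937
grip_force: 0.0
```

```bash
python3 - <<'E'
from h import *
np.set_printoptions(precision=4,suppress=True)
st=robot.read_state();p=robot.snapshot("wrist");print(st["ee_pos"],st["ee_rot"]);cv2.imwrite("pics/w2.png",p["image"]);c=cam(p,st)
for k,z in dict(rotor=0,rotor_knob=.054,rotor_bore=0).items():
    for a in robot.place_of(p,k)[:2]:print(k,round(a["score"],2),np.round(a["location"]),onz(c,a["location"],z))
E
```

```text
[0.3322 0.311  0.1995] [ 0.6292 -3.0764  0.0013]
rotor 0.7 [320. 189.] [0.3351 0.3113 0.    ]
rotor_knob 0.92 [319. 201.] [0.336  0.3106 0.054 ]
```

View pics/w2.png

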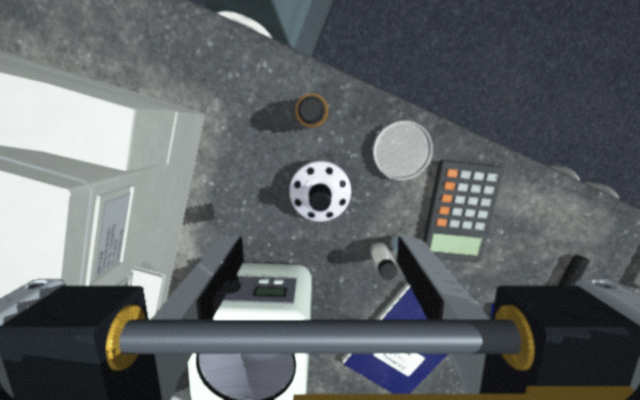

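The rotor stands at about (320,190) with its knob between the fingers, and nothing is in the fingers' way. Descending with half-open fingers.

drive_tool:
  moves:
    - [[-0.1,-0.04,0,0,0,0],[0,0,0.8,0,0,0],[0,0,0.8,0,0,0],[0,0,0.8,0,0,0],[0,0,0.8,0,0,0],[0,0,0.8,0,0,0],[0,0,0.5,0,0,0],[0,0,0.35,0,0,0],[0,0,0,0,0,0],[0,0,0,0,0,0]]
  claw: 0.5
  grip_force: 20

```text
time_s: 9.7
ee_pos: [0.3367, 0.3114, 0.0549]
ee_rot: [-0.627, 3.078, 0.0]
force: [0.6, 0.0, 1.0]
finger_gap: 0.0467
grip_force: 0.0
```

drive_tool:
  moves:
    - [[0,0,0,0,0,0],[0,0,0,0,0,0],[0,0,0,0,0,0],[0,0,0,0,0,0],[0,0,0,0,0,0],[0,0,0,0,0,0],[0,0,0,0,0,0],[0,0,0,0,0,0]]
  claw: 0
  grip_force: 20

```text
time_s: 10.37
ee_pos: [0.3365, 0.3117, 0.0551]
ee_rot: [-0.627, 3.077, 0.001]
force: [-1.5, 0.9, 4.9]
finger_gap: 0.0216
grip_force: 20.0
```

drive_tool:
  moves:
    - [[0,0,-0.5,0,0,0],[0,0,-0.9,0,0,0],[0,0,-0.9,0,0,0],[0,0,-0.9,0,0,0],[0,0,-0.9,0,0,0],[0,0,-0.9,0,0,0],[-0.741,0.22,0,0,0,0],[-0.741,0.22,0,0,0,0],[-0.741,0.22,0,0,0,0],[-0.741,0.22,0,0,0,0],[-0.741,0.22,0,0,0,0],[-0.741,0.22,0,0,0,0],[-0.741,0.22,0,0,0,0],[0,0,0,0,0,0],[0,0,0,0,0,0],[0,0,0,0,0,0]]

```text
time_s: 11.7
ee_pos: [0.4601, 0.4139, 0.2031]
ee_rot: [0.627, -3.076, 0.002]
force: [-0.3, -1.2, -3.6]
finger_gap: 0.0213
grip_force: 20.0
```

```bash
python3 - <<'E'
from h import *
np.set_printoptions(precision=4,suppress=True)
st=robot.read_state();p=robot.snapshot("wrist");print(st["ee_pos"],st["ee_rot"],st["force"]);cv2.imwrite("pics/w3.png",p["image"]);c=cam(p,st)
for k,z in dict(shaft_nose=.068,shaft_teeth=.047,drive=.04,centrifuge=0,lid_hinge=.1,lid_lip=.21,rotor_knob=.2).items():
    for a in robot.place_of(p,k)[:2]:print(k,round(a["score"],2),np.round(a["location"]),onz(c,a["location"],z))
print(proj(c,[.509,.304,.098]))
u,v=proj(c,[.509,.304,.07]).astype(int);im=p["image"][max(v-70,0):v+80,max(u-90,0):u+110]
cv2.imwrite("pics/w3c.png",cv2.resize(im,None,fx=4,fy=4,interpolation=2));print(u,v)
E
```

```text
[0.4601 0.4139 0.2031] [ 0.6271 -3.0755  0.002 ] [-0.3313 -1.1524 -3.5834]
shaft_nose 0.7 [200. 207.] [0.5128 0.308  0.068 ]
shaft_teeth 0.81 [206. 200.] [0.5118 0.3055 0.047 ]
drive 0.75 [209. 196.] [0.5085 0.3055 0.04  ]
centrifuge 0.73 [216. 188.] [0.5114 0.3013 0.    ]
lid_hinge 0.76 [188. 270.] [0.5624 0.3237 0.1   ]
lid_hinge 0.61 [319. 252.] [0.4982 0.4288 0.1   ]
lid_lip 0.72 [ 30. 296.] [0.542  0.2711 0.21  ]
rotor_knob 0.64 [320. 250.] [0.456  0.4116 0.2   ]
[185.1299 210.592 ]
196 202
```

View pics/w3c.png

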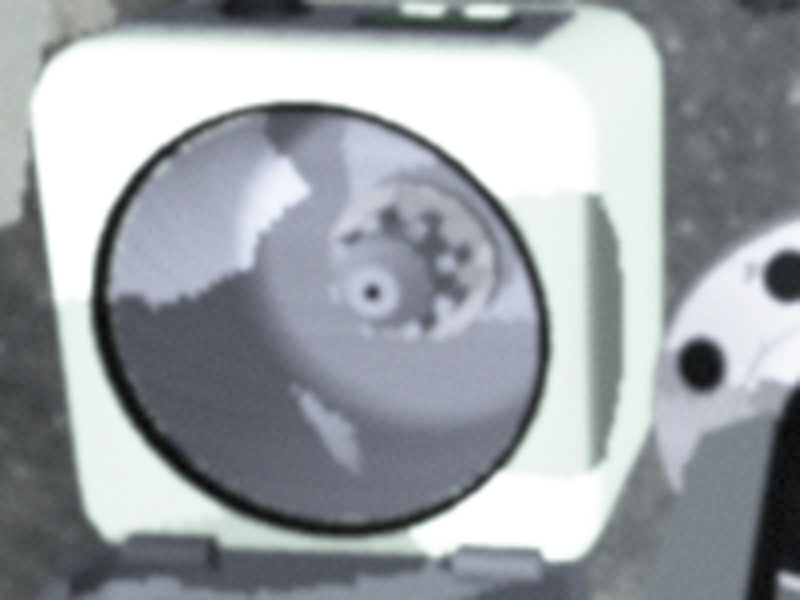

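The crop shows the open white bowl with its rim centred at about (187,211) and the shaft tip at (199,205), with the seat and teeth below it.

```bash
python3 - <<'E'
from h import *
np.set_printoptions(precision=4,suppress=True)
st=robot.read_state();p=robot.snapshot("wrist");c=cam(p,st);print(st["ee_pos"],st["force"])
print("tip",onz(c,(106+372/4,132+292/4),.068),"seat",onz(c,(106+418/4,132+262/4),.04))
K=c[0]
# rim ellipse points
pts=np.float32([(100,300),(300,105),(545,345),(345,530),(160,165),(455,180),(150,430),(505,460)])/4+np.float32([106,132])
W=np.float32([onz(c,q,.098)[:2] for q in pts]);print("rim",cv2.minEnclosingCircle(W),cv2.fitEllipse(W))
st0=dict(ee_pos=np.array([.3322,.311,.1995]),ee_rot=np.array([.6292,-3.0764,.0013]));c0=cam(p,st0)
P=[(296,183),(309,171),(329,171),(343,183),(341,201),(329,214),(310,214),(298,203)]
w=np.array([onz(c0,q,.032)[:2] for q in P]);print("ports",w.mean(0),np.degrees(np.arctan2(*(w-w.mean(0)).T[::-1])))
print([ (k,np.round(robot.place_of(p,k)[0]["location"],1)) for k in("shaft_nose",)])
E
```

```text
[0.4609 0.4145 0.2047] [ 0.5778 -0.4903 -3.1006]
tip [0.5133 0.3065 0.068 ] seat [0.5119 0.3082 0.04  ]
rim ((0.5130859017372131, 0.306896835565567), 0.04974609613418579) ((0.5139042139053345, 0.30680039525032043), (0.09657501429319382, 0.09936364740133286), 154.3253173828125)
ports [0.3329 0.3099] [ -89.9659 -131.9028  179.7992  136.0893   91.7698   46.9678   -0.095
  -40.5968]
[('shaft_nose', array([194.7, 201.2]))]
```

```bash
python3 - <<'E'
from h import *
st=robot.read_state();p=robot.snapshot("wrist");c=cam(p,st)
im=cv2.resize(p["image"][150:300,220:420],None,fx=4,fy=4,interpolation=2)
T=R.from_rotvec(st["ee_rot"]).as_matrix()
a=np.linspace(0,2*np.pi,80)
for off,col in((.0,(0,0,255)),(.004,(0,255,0))):
  for r,z in((.011,.068),(.011,.036),(.034,.0)):
    q=np.array([proj(c,st["ee_pos"]+T@np.array([off+r*np.cos(t),r*np.sin(t),.0549-z])) for t in a])
    cv2.polylines(im,[np.int32((q-[220,150]+.5)*4)],True,col,1)
cv2.imwrite("pics/w4.png",im);print(robot.spot_in(p,"rotor")[:1],robot.spot_in(p,"rotor_knob")[:1])
E
```

```text
[{'rect': [271.0, 180.3, 101.3, 99.7], 'score': 0.57}] [{'rect': [268.0, 180.1, 102.6, 98.5], 'score': 0.82}]
```

View pics/w4.png

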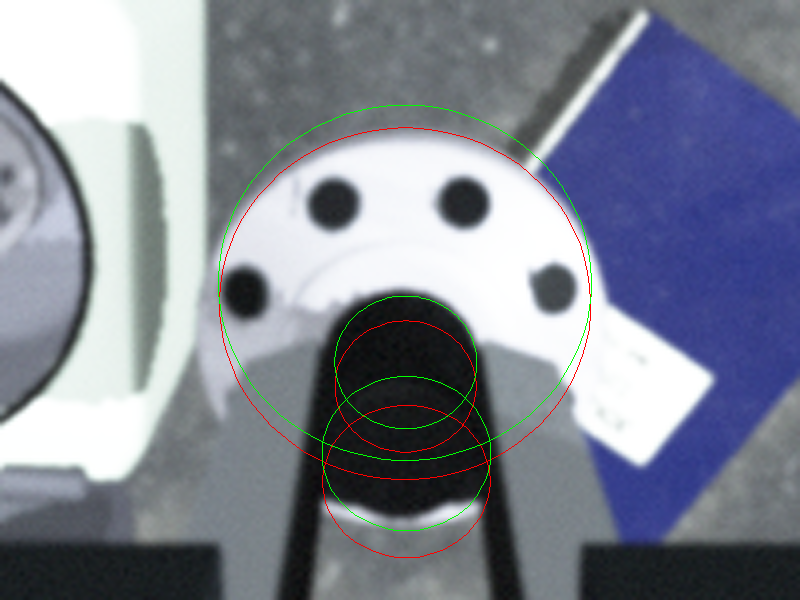

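The held rotor sits about 5 mm toward the camera (tool +x) of the TCP. I'll move over the bowl and check with the rim in view.

drive_tool:
  moves:
    - [[-0.06,-0.67,0,0,0,0],[-0.06,-0.67,0,0,0,0],[-0.06,-0.67,0,0,0,0],[-0.06,-0.67,0,0,0,0],[-0.06,-0.67,0,0,0,0],[-0.06,-0.66,0,0,0,0],[0,0,0,0,0,0],[0,0,0,0,0,0],[0,0,0,0,0,0]]

```text
time_s: 13.1
ee_pos: [0.5179, 0.3086, 0.2045]
ee_rot: [0.628, -3.078, -0.001]
force: [0.2, -0.4, -2.4]
finger_gap: 0.0215
grip_force: 20.0
```

```bash
python3 - <<'E'
from h import *
st=robot.read_state();p=robot.snapshot("wrist");c=cam(p,st);print(st["ee_pos"],st["ee_rot"],st["force"])
u,v=150,100
im=cv2.resize(p["image"][v:v+200,u:u+266],None,fx=3,fy=3,interpolation=2)
T=R.from_rotvec(st["ee_rot"]).as_matrix();a=np.linspace(0,2*np.pi,80)
def circ(f,col):
    q=np.array([proj(c,f(t)) for t in a]);cv2.polylines(im,[np.int32((q-[u,v]+.5)*3)],True,col,1)
circ(lambda t:np.array([.5133+.048*np.cos(t),.3067+.048*np.sin(t),.098]),(0,0,255))
circ(lambda t:np.array([.5095+.048*np.cos(t),.3049+.048*np.sin(t),.098]),(255,0,0))
for z in (.068,.036): circ(lambda t:st["ee_pos"]+T@np.array([.0055+.011*np.cos(t),.011*np.sin(t),.0549-z]),(0,255,0))
cv2.imwrite("pics/w5.png",im)
E
```

```text
[0.5179062  0.30864684 0.20445496] [ 6.27615597e-01 -3.07810159e+00 -6.85755702e-04] [ 0.22399007 -0.41932411 -2.44963587]
```

View pics/w5.png

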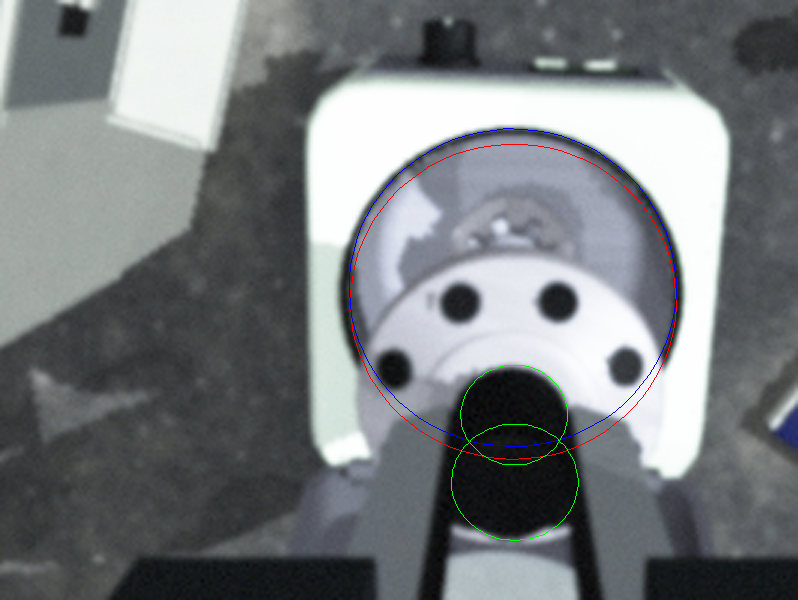

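```bash
python3 - <<'E'
from h import *
from scipy.optimize import least_squares
st=robot.read_state();p=robot.snapshot("wrist");c=cam(p,st);g=cv2.GaussianBlur(cv2.cvtColor(p["image"],6).astype(np.float32),(3,3),0)
W=[]
for t in np.radians(np.arange(-250,70,4)):
    # directions in tool frame: sweep, keep front side visible
    rs=np.arange(.043,.058,.0004)
    X=[np.array([.511+r*np.cos(t),.306+r*np.sin(t),.098]) for r in rs]
    uv=np.float32([proj(c,x) for x in X])
    v=cv2.remap(g,uv[:,0].copy(),uv[:,1].copy(),1)[:,0]
    if (uv[:,1]>100+330/3).any():continue
    # outer edge: dark to bright
    d=np.gradient(v);i=np.argmin(v)
    j=i+np.argmax(d[i:i+15]);W.append(X[j][:2])
W=np.array(W);print(len(W))
f=least_squares(lambda q:np.hypot(*(W-q[:2]).T)-q[2],[.51,.306,.049],loss="soft_l1",f_scale=.001);print(f.x,np.std(f.fun))
f=least_squares(lambda q:np.hypot(*(W-q[:2]).T)-.0485,[.51,.306],loss="soft_l1",f_scale=.001);print(f.x,np.std(f.fun))
E
```

```text
49
[0.5115972  0.30537716 0.05054548] 0.00019793291024668302
[0.50931803 0.30435655] 0.0009209484413426471
```

drive_tool:
  moves:
    - [[0,0,0.6,0,0,0],[0,0,0.8,0,0,0],[0,0,0.6,0,0,0],[0,0,0.4,0,0,0],[0,0,0.25,0,0,0],[0,0,0,0,0,0],[0,0,0,0,0,0]]

```text
time_s: 13.78
ee_pos: [0.5184, 0.3086, 0.1254]
ee_rot: [-0.628, 3.078, 0.0]
force: [-0.6, 0.7, -2.2]
finger_gap: 0.0212
grip_force: 20.0
```

drive_tool:
  moves:
    - [[0,0,0.07,0,0,0],[0,0,0.07,0,0,0],[0,0,0.07,0,0,0],[0,0,0,0,0,0],[0,0,0,0,0,0]]

```text
time_s: 14.2
ee_pos: [0.5182, 0.3082, 0.1188]
ee_rot: [-0.627, 3.078, 0.0]
force: [-0.3, 0.2, -3.0]
finger_gap: 0.0215
grip_force: 20.0
```

drive_tool:
  moves:
    - [[0,0,0.06,0,0,0],[0,0,0.06,0,0,0],[0,0,0.06,0,0,0],[0,0,0,0,0,0],[0,0,0,0,0,0]]

```text
time_s: 14.62
ee_pos: [0.5179, 0.3082, 0.1135]
ee_rot: [0.627, -3.078, -0.0]
force: [-2.4, -1.1, 2.4]
finger_gap: 0.0218
grip_force: 20.0
```

```bash
python3 - <<'E'
from h import *
for i in range(4):
    robot.snapshot("side");st=robot.read_state();print(st["ee_pos"].round(4),st["force"].round(2),st["moment"].round(3))
E
```

```text
[0.518  0.3083 0.1135] [-3.12 -0.84  2.97] [-0.039  0.632 -0.028]
[0.518  0.3083 0.1135] [-3.35 -0.86  1.22] [-0.018  0.597 -0.035]
[0.518  0.3083 0.1135] [-2.99 -0.35  2.72] [-0.011  0.572  0.038]
[0.5181 0.3083 0.1134] [-2.73  0.05  1.84] [-0.002  0.662  0.051]
```

drive_tool:
  moves:
    - [[0.04,0.015,-0.02,0,0,0],[0,0,0,0,0,0],[0,0,0,0,0,0]]

```text
time_s: 15.07
ee_pos: [0.5169, 0.3081, 0.1137]
ee_rot: [-0.627, 3.078, 0.0]
force: [-1.6, -0.4, 0.7]
finger_gap: 0.0214
grip_force: 20.0
```

```bash
cat > f.py <<'E'
from h import *
F=[];M=[]
for i in range(4):
    robot.snapshot("side");st=robot.read_state();F.append(st["force"]);M.append(st["moment"])
print(st["time_s"],st["ee_pos"].round(4),np.mean(F,0).round(2),np.mean(M,0).round(3),st["ee_rot"].round(3))
E
python3 f.py
```

```text
15.2667 [0.5169 0.3081 0.1138] [-1.09 -0.07  0.48] [ 0.048  0.243 -0.028] [-0.627  3.078  0.   ]
```

drive_tool:
  moves:
    - [[0.03,0.012,0,0,0,0],[0,0,0.03,0,0,0],[0,0,0.03,0,0,0],[0,0,0,0,0,0],[0,0,0,0,0,0]]

```text
time_s: 15.68
ee_pos: [0.5158, 0.308, 0.1116]
ee_rot: [0.627, -3.078, 0.0]
force: [1.2, -0.4, -2.4]
finger_gap: 0.0216
grip_force: 20.0
```

```bash
python3 f.py
```

```text
15.8833 [0.5158 0.3081 0.1119] [-0.06  0.   -2.33] [ 0.058 -0.056 -0.013] [ 0.627 -3.078  0.   ]
```

drive_tool:
  moves:
    - [[0,0,0.03,0,0,0],[0,0,0.03,0,0,0],[0,0,0.03,0,0,0],[0,0,0.03,0,0,0],[0,0,0,0,0,0],[0,0,0,0,0,0]]

```text
time_s: 16.38
ee_pos: [0.516, 0.3082, 0.1086]
ee_rot: [-0.628, 3.078, -0.0]
force: [-1.1, -0.8, -0.4]
finger_gap: 0.0216
grip_force: 20.0
```

```bash
python3 f.py
```

```text
16.5833 [0.5159 0.3081 0.1086] [-0.34  0.06 -0.64] [ 0.004  0.049 -0.009] [-0.628  3.078 -0.   ]
```

drive_tool:
  moves:
    - [[0,0,0.045,0,0,0],[0,-0.0064,0,0,0,0.035],[0,-0.0064,0,0,0,0.035],[0,-0.0064,0,0,0,0.035],[0,-0.0064,0,0,0,0.035],[0,-0.0064,0,0,0,0.035],[0,-0.0064,0,0,0,0.035],[0,0,0,0,0,0]]

```text
time_s: 17.25
ee_pos: [0.5159, 0.307, 0.1067]
ee_rot: [0.3, -3.126, 0.0]
force: [-0.9, -0.2, -2.4]
finger_gap: 0.0218
grip_force: 20.0
```

```bash
python3 f.py
```

```text
17.45 [0.516  0.307  0.1068] [-1.74  0.2  -2.49] [0.058 0.162 0.011] [ 0.302 -3.126  0.   ]
```

drive_tool:
  moves:
    - [[0.02,0,0.04,0,0,0],[0,0,0.04,0,0,0],[0,0,0.04,0,0,0],[0,0,0,0,0,0],[0,0,0,0,0,0]]

```text
time_s: 17.87
ee_pos: [0.5156, 0.3069, 0.1033]
ee_rot: [0.302, -3.127, -0.0]
force: [-0.6, -0.1, -2.7]
finger_gap: 0.0219
grip_force: 20.0
```

```bash
python3 f.py
```

```text
18.0667 [0.5156 0.3069 0.1034] [-0.86  0.66 -3.33] [0.114 0.053 0.041] [ 0.301 -3.127 -0.   ]
```

Meshed: it slides down without load. Lowering on to the seat.

drive_tool:
  moves:
    - [[0.01,0,0.05,0,0,0],[0,0,0.05,0,0,0],[0,0,0.05,0,0,0],[0,0,0.05,0,0,0],[0,0,0.05,0,0,0],[0,0,0,0,0,0],[0,0,0,0,0,0]]

```text
time_s: 18.65
ee_pos: [0.5154, 0.3069, 0.0958]
ee_rot: [0.301, -3.127, -0.0]
force: [-0.4, 1.4, -3.0]
finger_gap: 0.0215
grip_force: 20.0
```

```bash
python3 f.py
```

```text
18.85 [0.5154 0.3069 0.096 ] [-0.82  0.19 -2.64] [ 0.181 -0.009  0.002] [-0.301  3.127  0.   ]
```

drive_tool:
  moves:
    - [[0,0,0.03,0,0,0],[0,0,0.03,0,0,0],[0,0,0.03,0,0,0],[0,0,0,0,0,0],[0,0,0,0,0,0]]

```text
time_s: 19.27
ee_pos: [0.5155, 0.3069, 0.0938]
ee_rot: [-0.301, 3.127, 0.0]
force: [-2.4, -0.9, 1.1]
finger_gap: 0.0216
grip_force: 20.0
```

```bash
python3 f.py
```

```text
19.4667 [0.5155 0.3069 0.0936] [-2.05  0.07  1.48] [0.011 0.321 0.009] [-0.301  3.127  0.   ]
```

drive_tool:
  moves:
    - [[0,0,0,0,0,0],[0,0,0,0,0,0],[0,0,0,0,0,0],[0,0,0,0,0,0],[0,0,-0.2,0,0,0],[0,0,-0.5,0,0,0],[0,0,-0.9,0,0,0],[0,0,-0.9,0,0,0],[0,0,-0.9,0,0,0],[0,0,-0.9,0,0,0],[0,0,-0.9,0,0,0],[0,0,-0.9,0,0,0],[0,0,0,0,0,0],[0,0,0,0,0,0]]
  claw: 0.42

```text
time_s: 20.63
ee_pos: [0.5163, 0.3072, 0.2786]
ee_rot: [-0.301, 3.123, 0.002]
force: [-0.5, -0.4, -0.6]
finger_gap: 0.0395
grip_force: 0.0
```

```bash
python3 - <<'E'
from h import *
np.set_printoptions(precision=4,suppress=True)
st=robot.read_state();p=robot.snapshot("wrist");s=robot.snapshot("side");t=robot.snapshot("top");c=cam(p,st);print(st["ee_pos"],st["ee_rot"],st["force"],st["joint_pos"])
cs=cam(s);ct=cam(t)
for n,q,cc in(("w",p,c),("s",s,cs),("t",t,ct)):
  for k,z in dict(rotor_knob=.094,rotor=.04,lid_lip=.216).items():
    for a in robot.place_of(q,k)[:2]:print(n,k,round(a["score"],2),np.round(a["location"]),onz(cc,a["location"],z))
a=cv2.resize(p["image"][60:330,140:500],(540,405),interpolation=2)
b=cv2.resize(s["image"][160:295,240:380],(420,405),interpolation=2)
cv2.imwrite("pics/c1.png",np.hstack([a[:,:380],b]))
E
```

```text
[0.5163 0.3072 0.2786] [-0.301   3.1228  0.0017] [-0.4536 -0.3858 -0.6229] [ 0.3482  0.0847  1.6302 -0.      1.4223 -1.4148]
w rotor_knob 0.95 [318. 183.] [0.5116 0.3033 0.094 ]
w rotor 0.74 [321. 177.] [0.5136 0.3077 0.04  ]
w lid_lip 0.95 [342. 331.] [0.6064 0.3429 0.216 ]
s rotor_knob 0.47 [312. 232.] [0.5147 0.304  0.094 ]
s rotor 0.66 [314. 256.] [0.512  0.3146 0.04  ]
s lid_lip 0.81 [260. 188.] [0.6123 0.3475 0.216 ]
t rotor_knob 0.66 [260. 195.] [0.5237 0.3129 0.094 ]
t rotor 0.53 [265. 202.] [0.511  0.3047 0.04  ]
t lid_lip 0.75 [449. 152.] [ 0.6202 -0.1322  0.216 ]
```

View pics/c1.png

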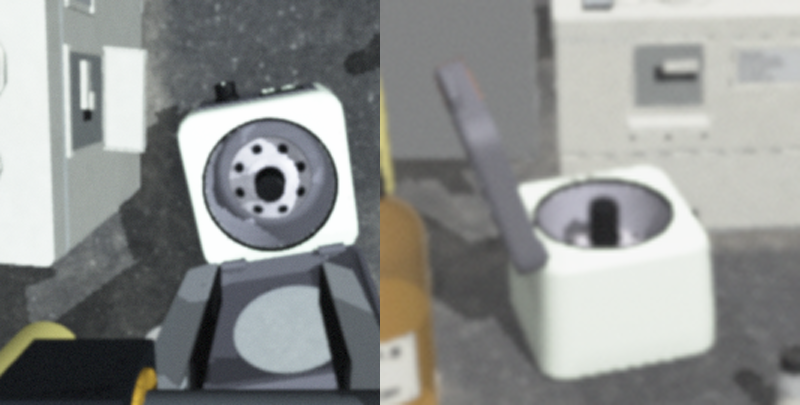

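The rotor sits fully down in the bowl; in the side view its knob only just shows above the rim. Next comes the lid: close the fingers, square the tool to the centrifuge, tilt it slightly away from the post, and move behind the lid's edge from above.

drive_tool:
  moves:
    - [[0,0,0,0,0,-0.07],[0,0,0,0,0,-0.07],[0,0,0,0,0,-0.07],[0,0,0,0,-0.11,0],[0,0,0,0,-0.11,0],[-0.668,0.048,0.149,0,0,0],[-0.668,0.048,0.149,0,0,0],[-0.668,0.048,0.149,0,0,0],[-0.668,0.048,0.149,0,0,0],[-0.668,0.048,0.149,0,0,0],[-0.668,0.048,0.149,0,0,0],[0,0,0,0,0,0],[0,0,0,0,0,0]]
  claw: 0

```text
time_s: 22.32
ee_pos: [0.6254, 0.363, 0.2757]
ee_rot: [-0.585, 2.868, 0.064]
force: [-0.3, 0.4, 0.4]
finger_gap: 0.0007
grip_force: 0.0
```

```bash
cat > g.py <<'E'
from h import *
robot.snapshot("top");st=robot.read_state()
C=np.array([.511,.3055]);d=st["ee_pos"][:2]-C
T=R.from_rotvec(st["ee_rot"]).as_matrix();tip=st["ee_pos"]+.014*T[:,2];e=tip[:2]-C
print(st["time_s"],st["ee_pos"].round(4),"F",st["force"].round(1),"T",T.round(3).tolist())
print("tip h,v,yc mm",1e3*(.055-(e@[.92,.39])),1e3*(tip[2]-.1),1e3*(e@[-.39,.92]))
E
python3 g.py
```

```text
22.3667 [0.6249 0.3628 0.2759] F [-0.3 -0.1  0.3] T [[-0.898, -0.392, 0.2], [-0.382, 0.92, 0.085], [-0.217, -0.0, -0.976]]
tip h,v,yc mm -75.14992696265821 162.25207816273914 8.343562280959192
```

drive_tool:
  moves:
    - [[0.135,0,0.6,0,0,0],[0.135,0,0.6,0,0,0],[0.135,0,0.6,0,0,0],[0.135,0,0.6,0,0,0],[0,0,0,0,0,0],[0,0,0,0,0,0]]

```text
time_s: 22.87
ee_pos: [0.6241, 0.3625, 0.202]
ee_rot: [-0.585, 2.868, 0.064]
force: [0.0, 0.6, 1.1]
finger_gap: 0.0007
grip_force: 0.0
```

```bash
python3 g.py; python3 - <<'E'
from h import *
s=robot.snapshot("side");cv2.imwrite("pics/d1.png",cv2.resize(s["image"][110:270,200:400],None,fx=3.5,fy=3.5,interpolation=2))
E
```

```text
22.9167 [0.625  0.3629 0.2037] F [0.  0.5 0.1] T [[-0.898, -0.391, 0.201], [-0.382, 0.92, 0.086], [-0.219, -0.0, -0.976]]
tip h,v,yc mm -75.33453035493307 89.99345348980853 8.339352330422892
```

View pics/d1.png

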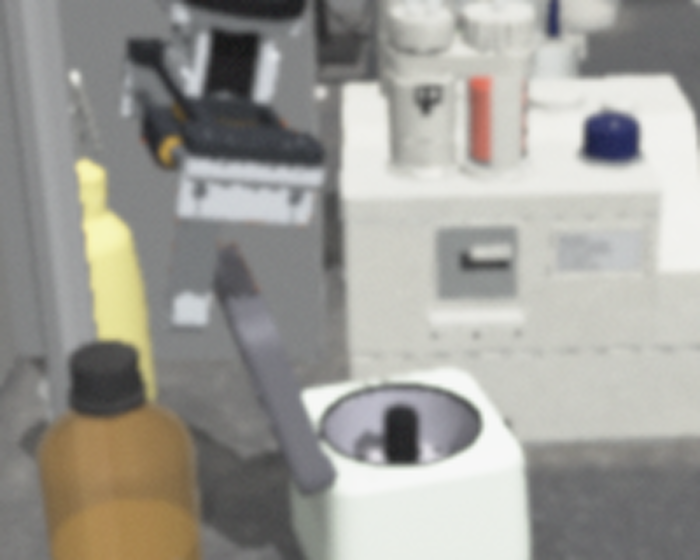

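Fingertips (about (190,310) in the crop) are behind and below the lid's top edge (230,250), clear of the post and bottle. Pulling the lid forward.

drive_tool:
  moves:
    - [[0.155,0,-0.069,0,0,0],[0.155,0,-0.069,0,0,0],[0.155,0,-0.069,0,0,0],[0.155,0,-0.069,0,0,0],[0.155,0,-0.069,0,0,0],[0.155,0,-0.069,0,0,0],[0.155,0,-0.069,0,0,0],[0.155,0,-0.069,0,0,0]]

```text
time_s: 23.63
ee_pos: [0.5877, 0.3471, 0.2103]
ee_rot: [-0.585, 2.867, 0.064]
force: [1.9, 1.8, 0.8]
finger_gap: 0.0005
grip_force: 1.3
```

```bash
cat >> g.py <<'E'
s=robot.snapshot("side");c=cam(s);a=robot.place_of(s,"lid_lip")
if a:
  # lip in plane yc=0: intersect ray
  n=np.array([-.39,.92,0]);o,dd=ray(c,a[0]["location"]);P0=np.array([.511,.3055,0]);X=o+dd*((P0-o)@n)/(dd@n)
  h=.055-((X-P0)[:2]@[.92,.39]);v=X[2]-.1
  print("lip",a[0]["score"],h*1e3,v*1e3,"phi~",np.arctan2(v,h)-np.arctan2(11,122))
E
python3 g.py
```

```text
23.6833 [0.5871 0.3469 0.2103] F [0.9 0.3 1.1] T [[-0.898, -0.392, 0.199], [-0.382, 0.92, 0.085], [-0.216, -0.0, -0.976]]
tip h,v,yc mm -34.16072409443115 96.60296719143079 8.401803228314252
lip 0.74 -25.012796698744822 123.26363286990625 phi~ 1.6810783001367815
```

drive_tool:
  moves:
    - [[0.126,0,-0.055,0,0.022,0],[0.126,0,-0.055,0,0.022,0],[0.126,0,-0.05,0,0.022,0],[0.126,0,-0.05,0,0.022,0],[0.126,0,-0.045,0,0.022,0],[0.126,0,-0.045,0,0.022,0],[0.126,0,-0.04,0,0.022,0],[0.126,0,-0.04,0,0.022,0],[0.126,0,-0.035,0,0.022,0],[0.126,0,-0.035,0,0.022,0]]

```text
time_s: 24.62
ee_pos: [0.552, 0.3318, 0.2189]
ee_rot: [0.627, -3.076, 0.001]
force: [1.9, 0.8, -0.5]
finger_gap: 0.0004
grip_force: 0.8
```

```bash
python3 g.py
```

```text
24.6667 [0.552  0.3318 0.2192] F [0.7 0.7 0.3] T [[-0.92, -0.391, -0.003], [-0.391, 0.92, -0.001], [0.003, -0.0, -1.0]]
tip h,v,yc mm 7.098473344399975 105.23952434746761 8.172701395779809
lip 0.64 26.79542983920584 117.36789120189914 phi~ 1.256419580835633
```

drive_tool:
  moves:
    - [[0.157,0,0.03,0,0,0],[0.157,0,0.03,0,0,0],[0.157,0,0.04,0,0,0],[0.157,0,0.04,0,0,0],[0.157,0,0.05,0,0,0],[0.157,0,0.055,0,0,0],[0.157,0,0.055,0,0,0],[0.144,0,0.09,0,0,0],[0.144,0,0.095,0,0,0],[0.144,0,0.1,0,0,0],[0.144,0,0.105,0,0,0],[0.144,0,0.11,0,0,0],[0.144,0,0.115,0,0,0]]

```text
time_s: 25.85
ee_pos: [0.4978, 0.3088, 0.1915]
ee_rot: [0.628, -3.078, 0.0]
force: [1.1, 0.7, 0.8]
finger_gap: 0.0007
grip_force: 0.6
```

```bash
python3 g.py
```

```text
25.9 [0.4969 0.3084 0.1906] F [0.5 0.6 0.5] T [[-0.92, -0.392, -0.002], [-0.392, 0.92, -0.001], [0.002, -0.0, -1.0]]
tip h,v,yc mm 66.9165925692357 76.55756773930933 8.153387819488582
lip 0.61 93.18841614502809 76.92964231954039 phi~ 0.6001933145010774
```

drive_tool:
  moves:
    - [[0.115,0,0.11,0,0,0],[0.11,0,0.115,0,0,0],[0.1,0,0.12,0,0,0],[0.095,0,0.12,0,0,0],[0.09,0,0.125,0,0,0],[0.085,0,0.125,0,0,0],[0.08,0,0.13,0,0,0],[0.07,0,0.13,0,0,0],[0.06,0,0.13,0,0,0],[0.06,0,0.13,0,0,0],[0.05,0,0.13,0,0,0],[0.04,0,0.13,0,0,0]]

```text
time_s: 27.0
ee_pos: [0.4716, 0.2977, 0.1467]
ee_rot: [0.627, -3.078, -0.0]
force: [0.2, 0.4, 1.0]
finger_gap: 0.0005
grip_force: 0.5
```

```bash
python3 g.py
```

```text
27.05 [0.471  0.2974 0.1458] F [ 0.2  0.4 -0.8] T [[-0.92, -0.392, -0.002], [-0.392, 0.92, -0.001], [0.002, -0.0, -1.0]]
tip h,v,yc mm 94.96294530612387 31.754800352639528 8.139048749477913
lip 0.81 115.56012725175702 24.33122370982285 phi~ 0.11759843880921847
```

drive_tool:
  moves:
    - [[0.02,0,0.07,0,0,0],[0.02,0,0.07,0,0,0],[0.01,0,0.06,0,0,0],[0,0,0.06,0,0,0],[0,0,0.05,0,0,0],[0,0,0,0,0,0]]

```text
time_s: 27.65
ee_pos: [0.4704, 0.2971, 0.1374]
ee_rot: [0.627, -3.078, 0.0]
force: [-0.7, -1.2, 0.7]
finger_gap: 0.0004
grip_force: 0.0
```

```bash
python3 g.py
```

```text
27.7 [0.4705 0.2971 0.1375] F [ 0.1  0.7 -1.1] T [[-0.92, -0.391, -0.0], [-0.391, 0.92, -0.0], [0.0, 0.0, -1.0]]
tip h,v,yc mm 95.57314304272217 23.525810162063397 8.09679786154867
lip 0.88 118.22258204863667 15.428678875277907 phi~ 0.03985112962382947
```

drive_tool:
  moves:
    - [[0,0,0.03,0,0,0],[0,0,0.03,0,0,0],[0,0,0.03,0,0,0],[0,0,0,0,0,0],[0,0,0,0,0,0]]

```text
time_s: 28.22
ee_pos: [0.4706, 0.2972, 0.1362]
ee_rot: [0.628, -3.078, 0.0]
force: [-3.7, -1.5, 6.5]
finger_gap: 0.0005
grip_force: 3.3
```

```bash
python3 f.py
```

```text
28.4167 [0.4706 0.2972 0.1362] [-3.2  -1.73  6.91] [-0.209  0.495 -0.004] [ 0.628 -3.078  0.   ]
```

The lid stopped hard at 22 mm above the hinge line under about 7 N, so it is shut. Backing off and checking.

drive_tool:
  moves:
    - [[0,0,-0.2,0,0,0],[0,0,-0.6,0,0,0],[0,0,-0.9,0,0,0],[0,0,-0.9,0,0,0],[0,0,-0.9,0,0,0],[0,0,-0.9,0,0,0],[0,0,-0.9,0,0,0],[0,0,0,0,0,0],[0,0,0,0,0,0]]

```text
time_s: 29.17
ee_pos: [0.4713, 0.2975, 0.2959]
ee_rot: [-0.627, 3.074, 0.001]
force: [0.6, 1.0, -0.7]
finger_gap: 0.0003
grip_force: 0.0
```

```bash
python3 g.py; python3 - <<'E'
from h import *
s=robot.snapshot("side");cv2.imwrite("pics/e1.png",cv2.resize(s["image"][160:320,230:460],None,fx=3.4,fy=3.4,interpolation=2))
E
```

```text
29.2167 [0.4705 0.2971 0.2938] F [-0.3  0.2 -0.2] T [[-0.92, -0.391, 0.0], [-0.391, 0.92, 0.0], [-0.0, 0.0, -1.0]]
tip h,v,yc mm 95.54092308608284 179.83085629849126 8.115884330515888
lip 0.74 121.52202972549742 12.803525220857454 phi~ 0.015051637936003448
```

View pics/e1.png

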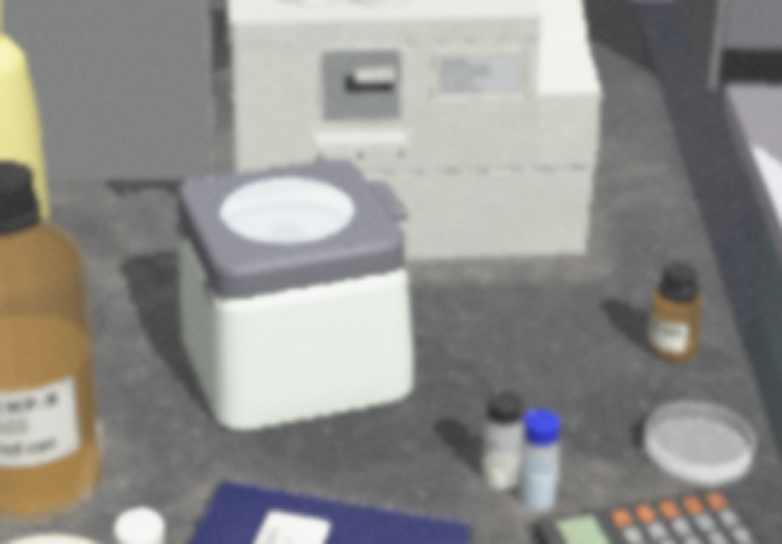

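The lid lies flat on the rim around crop (290,230), the bystanders are undisturbed, and the gripper is clear.

```bash
python3 -c "
from station import robot
print(robot.job_done())"
```

```text
the job is handed in; nothing more can be done
None
```

The rotor meshed and is fully down on its seat, the lid is shut over it, the other things on the bench look undisturbed, and the job was handed in at about 29 s; no verdict came back.

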